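# Push the bottle carrier home into its bay

## Robot

A 7-joint arm with a two-finger parallel gripper is mounted at the origin on the work surface. World frame = base frame: x ahead of the robot, y to its left, z up, the work surface at z = 0. Lengths are in m, angles in rad, forces in N, time in s.
With the tool pointing down it reaches from about 0.425 to 0.925 m from the base axis. Payload 6.8 kg.
Tool frame: the origin (TCP) lies between the finger pads; the fingertips stand 22 mm ahead of it and the grasp point (between the pads) lies 3 mm ahead of it; z points along the fingers, y is the direction in which the jaws open and shut (so a half turn about z gives the same grasp; the last joint's range is limited). The gripper opens to 85 mm and grips with 20 to 120 N. Pads are 22 mm wide; open, the fingers measure 114 mm over their backs; the gripper's body (76 mm by 85 mm) begins 54 mm behind the grasp point. The pads swing forward as they close: fully open they stand 13 mm farther back than shut.
Start: joints at [-0.108, 0.477, 0.022, 1.555, -0.011, 1.109, -0.083], TCP at [0.675, 0, 0.253] pointing down, gripper open.
Joint ranges: [-2.96, 2.96], [-0.34, 2.1], [-1.41, 1.46], [0.24, 2.44], [-1.37, 4.51], [0.17, 1.92], [-2.96, 2.96]. Speed limits (rad/s): [2.39, 2.39, 3.14, 3.14, 3.14, 3.14, 3.14].

## Interface

Orientations are given as a unit quaternion [w, x, y, z].
In Python, from station import bot gives the robot as it stands. The module is installed in compiled form; this text tells all that it offers.
- The arm moves only by the tool drive_tool, never from a script. Its argument "series" is one flat list of numbers, 7 for each row, row after row: the opening, from -1 (shut) to 1 (fully open), then the shift along the tool's x, y, z in mm, then the turn, a rotation vector about the tool's x, y, z in rad. In form: [jaw, x, y, z, wx, wy, wz, jaw, x, y, z, wx, wy, wz, ...]. A call has 1 to 12 rows; each row shifts and turns the commanded pose from where the row before left it, along the tool's axes as they then stand; what a row does not reach is not made up. A row lasts 1/8 s, in which the tool goes at most 62.5 mm and 10.7 degrees, less where a joint would pass 70% of its speed; a pose out of reach is approached as far as the arm can. A call with a gripper value outside its range is refused whole. The fingers move at their own pace and stop on an object; "force" is the grip in N (left out, the last holds). Time passes only in rows, so rows that do not move let the fingers close. It gives the time, the measured TCP pose, the force and the opening at its end, in the units of the state.
- bot.get_obs(): the state, without advancing time (a new reading comes with each control period).
- bot.read_camera(name): name is "scene" or "side" or "wrist"; returns a dict with "pixels" (400x640x3 uint8, blue, green, red), "camera_matrix" (3x3 intrinsics, pixels), "rvec" (rotation vector, rad) and "tvec" (3), from world to camera coordinates, as OpenCV has them. Camera axes: x right, y down, z forward; pixel columns grow to the right and rows downward; lengths in m; the calibration is good to about 2 mm. A picture is of the moment at which its call begins. There is no depth.
- bot.hand_in(): hands the job in, once; it reports no verdict.
The state is a dict: "t": time; "q": joint angles; "joint_vel": joint speeds; "joint_torque": joint torques, N m; "eef_pos": TCP position; "tool_rot": TCP orientation; "contact_force": force on the tool from outside, world axes, zero at the start; "torque": the same for the moment, N m; "gripper_width": opening from 0.0 (shut) to 1.0 (fully open).
Only numpy, scipy, OpenCV 4.12 (cv2) and the standard library are available. Lean on these libraries where they do the work, as an engineer would, in place of code of your own. Each camera call takes 0.05 s, during which the arm holds its last target. There are 200 camera calls.

## Task

Push the tall wooden bottle carrier across the bench, low on its thick base so that it slides and does not tip, until its back lies flush against the stop of the low steel bay, square and between the bay's two side pieces. Touch nothing of it but the thick base: no grasping or lifting, hands off its upper box, bottles and handle, and leave the other things on the bench where they are. Draw the fingers clear when it is home.

Things in the scene. Friction and masses are not known exactly. Their poses are not given: they have to be found in the camera images.
- carrier: Wooden carrier of two bottles, 0.65-1 kg, loose on 4 grippy rubber feet; pushed low on the base it slides, pushed near the top of its box it tips. Thick base: 100 mm deep (own x), 150 wide (own y), 5 to 42 mm above the bench. Origin: centre of underside, at bench height. Own x points to its back, towards the stop, at most 0.2 rad off the bay's x at the start; z up. Robot-side face of the base: own x = -50 mm.
- carrier_top: All above the base, fixed to it, same origin and axes: plywood box 70 deep x 134 mm (set back 15 mm front and back, 8 at the ends) from 42 to 120 mm height; two brown bottles, 54 mm diameter, side by side along y, caps to 192 mm; at each end (y = +-62 mm) an upright 28 mm deep to 233 mm, joined by a 16 mm round handle bar at 220 mm. Not to be touched.
- bay_stop (a point): Low steel frame fixed to the bench, open to the robot: back stop 210 mm wide, 30 high; at each end a side piece 30 mm high, 12 thick, reaching 39 mm forward of the stop; 186 mm clear between them. Point: foot of the stop's inner face, mid-width, bench height. Own x points from the mouth into the stop, z up. Carrier home: its origin at own x = -50 mm, y about 0.
- reagent_bottle: Bystander near the bay: brown glass bottle, 62 mm diameter, 145 mm tall; origin: centre of its underside. Leave it alone; it stands beside the way to the bay (over 140 mm off its middle line) or behind the stop.
- beaker: Bystander near the bay: open glass beaker, 68 mm diameter, 85 mm tall; origin: centre of its underside. Leave it alone; it stands beside the way to the bay (over 140 mm off its middle line) or behind the stop.
- tape_roll: Bystander near the bay: green roll of tape lying flat, 100 mm diameter, 24 mm tall; origin: centre of its underside. Leave it alone; it stands beside the way to the bay (over 140 mm off its middle line) or behind the stop.
- jar: Bystander near the bay: white jar, 60 mm diameter, 70 mm tall; origin: centre of its underside. Leave it alone; it stands beside the way to the bay (over 140 mm off its middle line) or behind the stop.
- tape_roll_red: Bystander near the bay: red roll of tape lying flat, 90 mm diameter, 30 mm tall; origin: centre of its underside. Leave it alone; it stands beside the way to the bay (over 140 mm off its middle line) or behind the stop.
- small_bottle: Bystander near the bay: white plastic bottle, 44 mm diameter, 100 mm tall; origin: centre of its underside. Leave it alone; it stands beside the way to the bay (over 140 mm off its middle line) or behind the stop.
- sample_block: Bystander near the bay: aluminium block, 50 x 30 x 30 mm; origin: centre of its underside. Leave it alone; it stands beside the way to the bay (over 140 mm off its middle line) or behind the stop.
There are look-alikes about, which are no part of the job. Of the things that look like the part that bears bay_stop, the smallest one is meant.

How it is judged:
By the outcome, as a careful person would: the job done as asked, in the order asked, and still so for the second after the job is handed in, with the robot touching nothing.
It also fails if it takes over 45 s, if anything falls off the work surface, if the arm or the gripper's body presses on something with over 40 N, if the wrist force passes 120 N, or if a joint passes its speed limit or range.

## Working session

There is one attempt and no reset: what is moved stays moved. The work goes in short steps, Python scripts to look and compute and a tool call to move; the robot and the scene stay as the last step left them, time stands still between calls to the robot, and variables do not carry over. Pictures are saved under pics/ and viewed, about 8 in all and at most 12, crops included, and the job is handed in when it is done.

Besides the shell and the picture viewer there is one more tool, called after ">>>" as name(argument=value, ...) on one line, values as JSON. drive_tool: Moves the arm, as the interface text tells. Its arguments: {"type":"object","properties":{"series":{"type":"array"},"force":{"type":"number"}},"required":["series"]}

```bash
mkdir -p pics
cat > h.py <<'E'
import numpy as np, cv2
from station import bot
def cam(n):
    d=bot.read_camera(n); np.savez(f'/tmp/{n}.npz',**{k:np.array(v) for k,v in d.items()}); return d
def load(n): return np.load(f'/tmp/{n}.npz')
def ray(d,u,v,z=0.):
    R=cv2.Rodrigues(np.array(d['rvec'],float))[0];t=np.array(d['tvec'],float).reshape(3)
    c=-R.T@t; r=R.T@np.linalg.inv(d['camera_matrix'])@np.array([u,v,1.])
    return c+r*(z-c[2])/r[2]
def proj(d,P):
    return cv2.projectPoints(np.array(P,float).reshape(-1,1,3),np.array(d['rvec'],float),np.array(d['tvec'],float),np.array(d['camera_matrix'],float),None)[0].reshape(-1,2)
E
python3 - <<'E'
from h import *
for n in ('scene','side','wrist'):
    d=cam(n); cv2.imwrite(f'pics/{n}0.png',d['pixels'])
    R=cv2.Rodrigues(np.array(d['rvec'],float))[0]; print(n,(-R.T@np.array(d['tvec']).reshape(3)).round(3),R[2].round(2))
print(bot.get_obs())
E
```

```text
scene [ 1.228 -0.232  0.845] [-0.64  0.26 -0.72]
side [0.111 0.816 0.913] [ 0.31 -0.62 -0.72]
wrist [0.674 0.068 0.372] [-0.   -0.27 -0.96]
{'t': 0.15, 'q': array([-0.10809072,  0.47764574,  0.02234647,  1.55617851, -0.01148909,
        1.10926148, -0.08310025]), 'joint_vel': array([ 0.00150451, -0.00286292,  0.001873  , -0.00253173,  0.00145615,
        0.0002888 ,  0.00048392]), 'joint_torque': array([ 1.55385478e-03, -5.96924365e+01,  1.60940632e+00, -2.81490952e+01,
        1.26662746e-02,  6.56643446e-03,  5.58682734e-05]), 'eef_pos': array([ 6.74604899e-01, -1.02256714e-05,  2.52544562e-01]), 'tool_rot': array([-4.43934833e-04,  7.07101752e-01,  7.07111481e-01, -5.18281000e-04]), 'contact_force': array([-0.0310416 ,  0.18380076,  0.70825996]), 'torque': array([ 0.02718499, -0.01630186, -0.02351111]), 'gripper_width': 0.9986669598407634}
```

View pics/scene0.png

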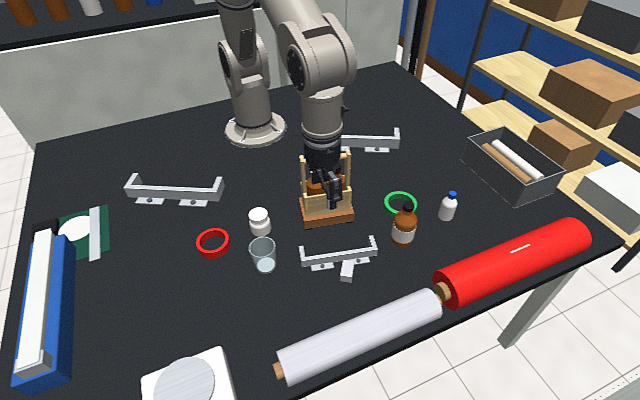

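View pics/side0.png

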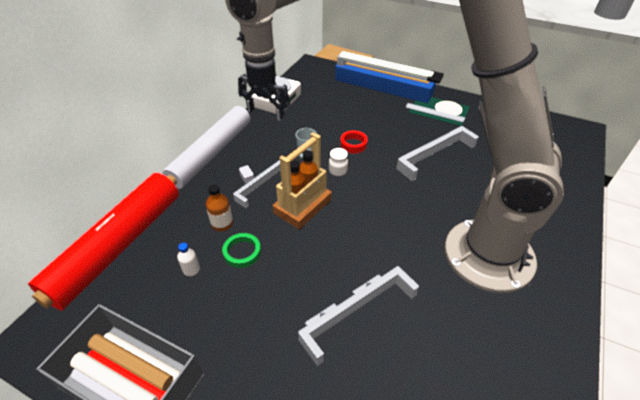

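The scene view shows the carrier at about (327,205), a bay just beyond it at (338,255), and two other bays at (175,190) and (370,140). In the side view the carrier is at (302,200) and its bay at (260,180). I'll zoom in on both.

Run:
```python
from h import *
a=cv2.resize(load('scene')['pixels'][170:290,280:400],None,fx=5,fy=5,interpolation=cv2.INTER_CUBIC)
b=cv2.resize(load('side')['pixels'][120:240,220:340],None,fx=5,fy=5,interpolation=cv2.INTER_CUBIC)
for i,(im,x0,y0) in enumerate(((a,280,170),(b,220,120))):
    for k in range(0,120,20):
        cv2.putText(im,str(x0+k),(k*5,10),0,.4,(0,255,255));cv2.putText(im,str(y0+k),(0,k*5+5),0,.4,(0,255,255))
        cv2.line(im,(k*5,12),(k*5,18),(0,255,255));
    cv2.imwrite(f'pics/crop{i}.png',im)
# lengths of bays' stops, top rims approx at z=.03
d=load('scene')
for n,p,q in (('left',(126,185),(222,187)),('near',(302,256),(376,245))):
    P,Q=ray(d,*p,.03),ray(d,*q,.03);print(n,P.round(3),Q.round(3),np.linalg.norm(P-Q).round(3))
d=load('side')
for n,p,q in (('far',(400,162),(476,131)),('front',(302,330),(400,268)),('near',(238,195),(290,160))):
    P,Q=ray(d,*p,.03),ray(d,*q,.03);print(n,P.round(3),Q.round(3),np.linalg.norm(P-Q).round(3))
```

```text
left [ 0.167 -0.481  0.03 ] [ 0.308 -0.197  0.03 ] 0.317
near [ 0.666 -0.061  0.03 ] [0.715 0.138 0.03 ] 0.205
far [ 0.328 -0.222  0.03 ] [ 0.144 -0.496  0.03 ] 0.331
front [0.341 0.429 0.03 ] [0.197 0.17  0.03 ] 0.296
near [0.711 0.133 0.03 ] [ 0.65  -0.074  0.03 ] 0.217
```

View pics/crop0.png

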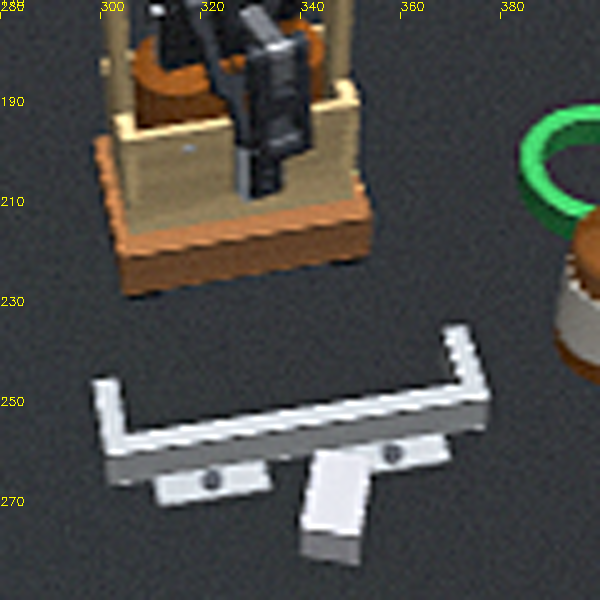

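View pics/crop1.png

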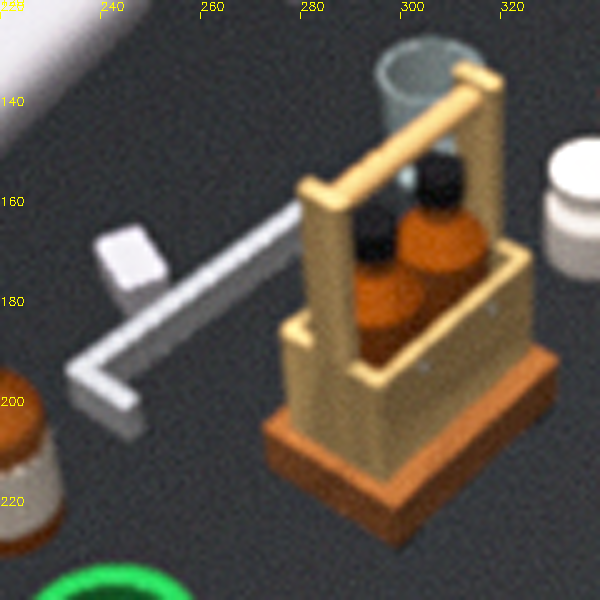

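Run:
```python
from h import *
s=load('scene');e=load('side')
S=lambda x,y,z:ray(s,280+x/5-.4,170+y/5-.4,z)
E=lambda x,y,z:ray(e,220+x/5-.4,120+y/5-.4,z)
print('base scene BR(-y) BL(+y) FR',*[S(x,y,.042).round(4)[:2] for x,y in((120,245),(372,207),(97,140))])
print('base side B+ F+ F-',*[E(x,y,.042).round(4)[:2] for x,y in((263,427),(395,507),(558,358))])
print('handle scene/side n/a; bay scene inner',*[S(x,y,.03).round(4)[:2] for x,y in((127,437),(465,383))],'outer',*[S(x,y,.03).round(4)[:2] for x,y in((107,454),(488,396))],
 'tips -y',*[S(x,y,.03).round(4)[:2] for x,y in((95,380),(118,380),(443,327),(466,326))])
print('bay side outer',*[E(x,y,.03).round(4)[:2] for x,y in((68,370),(300,203))],'inner',*[E(x,y,.03).round(4)[:2] for x,y in((104,369),(300,217),)],'tip',E(138,402,.03).round(4)[:2])
```

```text
base scene BR(-y) BL(+y) FR [ 0.5531 -0.0108] [0.587  0.1354] [0.4677 0.008 ]
base side B+ F+ F- [0.5928 0.1331] [0.4965 0.1534] [0.4653 0.0078]
handle scene/side n/a; bay scene inner [ 0.6721 -0.0547] [0.7151 0.1276] outer [ 0.678  -0.0685] [0.728  0.1347] tips -y [ 0.6294 -0.0566] [ 0.6346 -0.045 ] [0.6756 0.1355] [0.6803 0.1476]
bay side outer [0.7274 0.1348] [ 0.6796 -0.0588] inner [0.7086 0.1246] [ 0.6728 -0.0468] tip [0.6755 0.1387]
```

The smallest bay, about 0.21 m wide, is the one beyond the carrier. Its stop is at about (0.692, 0.036) with yaw about -0.235. The carrier is at about (0.527, 0.071) with yaw about -0.21, so it is almost lined up with 118 mm to go. I'll push with both fingertips and tilt the tool back so the gripper body clears the box. First I go over the carrier at height to the robot side, turning the tool on the way.

>>> drive_tool(series=[1, 0, 0, -55, 0, 0, 0, 1, 0, 0, -15, 0, 0, 0, 1, 19, -49, 0, 0, 0, 0, 1, 19, -49, 0, 0, 0, 0, 1, 19, -49, 0, 0, 0, 0, 1, 19, -49, 0, 0, 0, 0, 1, 19, -49, 0, 0, 0, 0, 1, 0, 0, 0, 0, 0, -0.167, 1, 0, 0, 0, 0, 0, -0.167, 1, 0, 0, 0, 0, 0, -0.167, 1, 0, 0, 0, 0, 0, -0.167, 1, 0, 0, 0, 0, 0, -0.167])

```text
t: 1.65
eef_pos: [0.4297, 0.0949, 0.3229]
tool_rot: [-0.0, 0.357, 0.934, -0.0]
contact_force: [0.1, 0.0, -0.0]
gripper_width: 1.0
```

>>> drive_tool(series=[1, 0, 0, 0, 0, 0, -0.167, 1, 0, 0, 0, 0, 0, -0.167, 1, 0, 0, 0, 0, 0, -0.167, 1, 0, 0, 0, 0, -0.13, 0, 1, 0, 0, 0, 0, -0.13, 0, 1, 0, 0, 0, 0, -0.13, 0, 1, 0, 0, 0, 0, -0.13, 0])

```text
t: 2.52
eef_pos: [0.4297, 0.0951, 0.3233]
tool_rot: [0.257, 0.113, 0.959, -0.03]
contact_force: [1.0, -0.5, 0.4]
gripper_width: 0.998
```

```bash
cat >> h.py <<'E'
from scipy.spatial.transform import Rotation
YAW=-0.235; BX=np.array([np.cos(YAW),np.sin(YAW),0]);BY=np.array([-np.sin(YAW),np.cos(YAW),0]);ST=np.array([.692,.036,0])
def tool():
    o=bot.get_obs();q=o['tool_rot'];R=Rotation.from_quat(np.r_[q[1:],q[0]]).as_matrix()
    p=o['eef_pos'];print('t',o['t'],'p',p.round(4),'bay',((p-ST)@np.c_[BX,BY]).round(4),'q',o['q'].round(3),'F',o['contact_force'].round(1))
    print('tool axes in bay frame (cols)\n',(np.c_[BX,BY,[0,0,1]].T@R).round(3)); return p,R
E
python3 -c "
from h import *
tool()"
```

```text
t 2.525 p [0.4297 0.0951 0.3233] bay [-0.2689 -0.0036] q [-0.3   -0.184 -0.286  2.267  0.491  0.743  0.432] F [ 1.  -0.5  0.4]
tool axes in bay frame (cols)
 [[-0.866 -0.001  0.5  ]
 [-0.     1.     0.001]
 [-0.501  0.001 -0.866]]
```

>>> drive_tool(series=[1, 16, 0, 27.7, 0, 0, 0, 1, 16, 0, 27.7, 0, 0, 0, 1, 16, 0, 27.7, 0, 0, 0, 1, 16, 0, 27.7, 0, 0, 0, 1, 16, 0, 27.7, 0, 0, 0, 1, 16, 0, 27.7, 0, 0, 0, 1, 16, 0, 27.7, 0, 0, 0, 1, 16, 0, 27.7, 0, 0, 0])

```text
t: 3.52
eef_pos: [0.4148, 0.0765, 0.0999]
tool_rot: [0.217, 0.086, 0.968, -0.092]
contact_force: [-1.0, 0.1, -2.7]
gripper_width: 1.0
```

```bash
python3 -c "
from h import *
tool()
d=cam('side');cv2.imwrite('pics/side1.png',cv2.resize(d['pixels'][80:260,200:440],None,fx=3,fy=3,interpolation=cv2.INTER_CUBIC))"
```

```text
t 3.525 p [0.4148 0.0765 0.0999] bay [-0.279  -0.0252] q [ 0.455  0.607 -1.288  2.435  1.423  1.04  -0.468] F [-1.   0.1 -2.7]
tool axes in bay frame (cols)
 [[-0.896 -0.025  0.444]
 [-0.084  0.99  -0.115]
 [-0.437 -0.14  -0.889]]
```

View pics/side1.png

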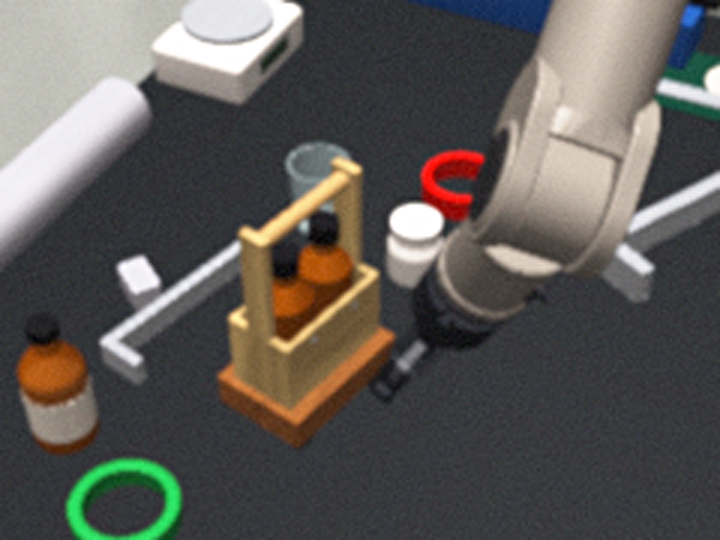

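Elbow and joint 4 hit their range at a 30° tilt this close to the base, and the carrier is untouched. I'll back up and use about 20°, slightly nearer to the carrier.

```bash
cat >> h.py <<'E'
def target(bx,by,z,tilt,n,yaw=0.):
    p,R=tool(); th=np.radians(tilt); c,s=np.cos(yaw),np.sin(yaw); X=c*BX+s*BY; Y=-s*BX+c*BY; Z=np.array([0,0,1.])
    zz=-Z*np.cos(th)+X*np.sin(th); Rt=np.c_[np.cross(Y,zz),Y,zz]
    P=ST+bx*BX+by*BY; P=np.array([P[0],P[1],z])
    dp=R.T@(P-p)*1000; rv=Rotation.from_matrix(R.T@Rt).as_rotvec()
    print('shift',dp.round(1),'per row',(dp/n).round(1),'rot',rv.round(3),'per row',(rv/n).round(3));
E
python3 -c "
from h import *
target(-.265,-.004,.26,20,6)"
```

```text
t 3.575 p [0.4108 0.0774 0.0908] bay [-0.2831 -0.0252] q [ 0.458  0.64  -1.292  2.435  1.426  1.049 -0.47 ] F [ -0.7  -4.7 -10.3]
tool axes in bay frame (cols)
 [[-0.906 -0.026  0.423]
 [-0.081  0.99  -0.112]
 [-0.416 -0.136 -0.899]]
shift [ -88.5   -2.5 -146.9] per row [-14.7  -0.4 -24.5] rot [-0.116  0.086  0.077] per row [-0.019  0.014  0.013]
```

>>> drive_tool(series=[1, -15, 0, -25, 0, 0, 0, 1, -15, 0, -25, 0, 0, 0, 1, -15, 0, -25, 0, 0, 0, 1, -15, 0, -25, -0.04, 0.03, 0.025, 1, -15, 0, -25, -0.04, 0.03, 0.025, 1, -15, 0, -25, -0.04, 0.03, 0.025])

```text
t: 4.32
eef_pos: [0.4339, 0.0923, 0.2654]
tool_rot: [0.184, 0.111, 0.976, -0.03]
contact_force: [-1.2, -0.7, -0.5]
gripper_width: 1.002
```

```bash
python3 -c "
from h import *
target(-.26,-.004,.28,20,3)"
```

```text
t 4.325 p [0.4339 0.0923 0.2654] bay [-0.2642 -0.0053] q [ 0.935 -0.029 -1.381  2.212  0.349  0.681  0.651] F [-1.2 -0.7 -0.5]
tool axes in bay frame (cols)
 [[-0.931 -0.006  0.365]
 [-0.012  1.    -0.015]
 [-0.365 -0.018 -0.931]]
shift [ -9.2   1.1 -12.1] per row [-3.1  0.4 -4. ] rot [-0.015  0.025  0.012] per row [-0.005  0.008  0.004]
```

```bash
python3 -c "
from h import *
target(-.250,-.004,.10,18,8)"
```

```text
t 4.325 p [0.4339 0.0923 0.2654] bay [-0.2642 -0.0053] q [ 0.935 -0.029 -1.381  2.212  0.349  0.681  0.651] F [-1.2 -0.7 -0.5]
tool axes in bay frame (cols)
 [[-0.931 -0.006  0.365]
 [-0.012  1.    -0.015]
 [-0.365 -0.018 -0.931]]
shift [ 47.2   4.3 159.1] per row [ 5.9  0.5 19.9] rot [-0.015  0.06   0.012] per row [-0.002  0.007  0.001]
```

>>> drive_tool(series=[1, 6, 0.5, 20, -0.015, 0.06, 0.012, 1, 6, 0.5, 20, 0, 0, 0, 1, 6, 0.5, 20, 0, 0, 0, 1, 6, 0.5, 20, 0, 0, 0, 1, 6, 0.5, 20, 0, 0, 0, 1, 6, 0.5, 20, 0, 0, 0, 1, 6, 0.5, 20, 0, 0, 0, 1, 6, 0.5, 20, 0, 0, 0])

```text
t: 5.32
eef_pos: [0.438, 0.0943, 0.097]
tool_rot: [0.154, 0.116, 0.981, -0.018]
contact_force: [1.2, -0.1, -0.1]
gripper_width: 0.998
```

```bash
python3 -c "
from h import *
target(-.247,-.004,.034,18,6)"
```

```text
t 5.325 p [0.438  0.0943 0.097 ] bay [-0.2606 -0.0024] q [ 0.367  0.439 -0.985  2.347  1.161  0.634 -0.195] F [ 1.2 -0.1 -0.1]
tool axes in bay frame (cols)
 [[-0.952  0.     0.306]
 [ 0.     1.    -0.   ]
 [-0.306  0.    -0.952]]
shift [ 6.3 -1.6 64.1] per row [ 1.1 -0.3 10.7] rot [-0.    -0.003 -0.   ] per row [-0.    -0.001 -0.   ]
```

>>> drive_tool(series=[1, 1, 0, 10.7, 0, 0, 0, 1, 1, 0, 10.7, 0, 0, 0, 1, 1, 0, 10.7, 0, 0, 0, 1, 1, -0.5, 10.7, 0, 0, 0, 1, 1, -0.5, 10.7, 0, 0, 0, 1, 1, -0.5, 10.7, 0, 0, 0])

```text
t: 6.08
eef_pos: [0.4512, 0.0894, 0.0344]
tool_rot: [0.153, 0.116, 0.981, -0.018]
contact_force: [-0.0, -0.3, 0.1]
gripper_width: 0.997
```

```bash
python3 -c "
from h import *
target(-.245,-.004,.034,24,3)
d=cam('side');cv2.imwrite('pics/side2.png',cv2.resize(d['pixels'][120:250,230:370],None,fx=5,fy=5,interpolation=cv2.INTER_CUBIC)[:600])"
```

```text
t 6.075 p [0.4512 0.0894 0.0344] bay [-0.2466 -0.0042] q [ 0.273  0.594 -0.864  2.353  1.448  0.637 -0.434] F [-0.  -0.3  0.1]
tool axes in bay frame (cols)
 [[-0.952  0.001  0.305]
 [ 0.     1.    -0.   ]
 [-0.305 -0.    -0.952]]
shift [-1.4  0.2  0.9] per row [-0.5  0.1  0.3] rot [-0.    -0.109 -0.   ] per row [-0.    -0.036 -0.   ]
```

View pics/side2.png

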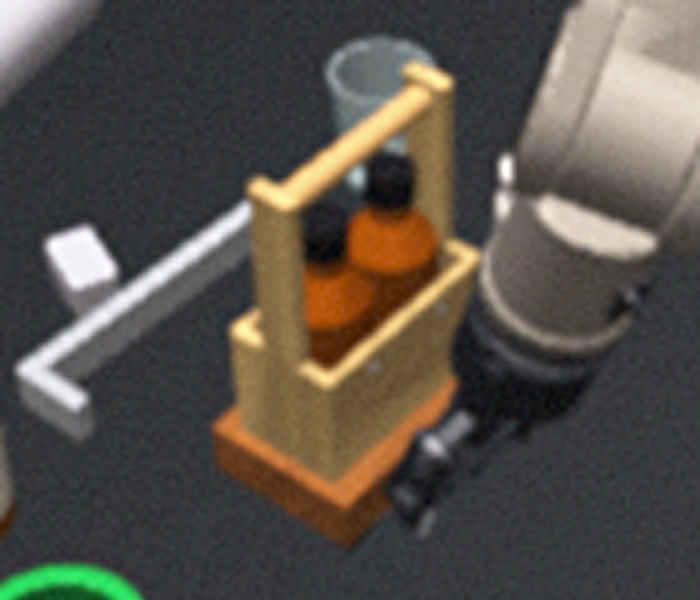

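The fingers are low, just short of the robot-side face of the base, and the gripper body is clear of the box. I'll tilt slightly more and approach gently.

>>> drive_tool(series=[1, 0, 0, 0, 0, -0.05, 0, 1, 0, 0, 0, 0, -0.05, 0, 1, -4.6, 0, 2, 0, 0, 0, 1, -4.6, 0, 2, 0, 0, 0, 1, -4.6, 0, 2, 0, 0, 0])

```text
t: 6.75
eef_pos: [0.4662, 0.0857, 0.0339]
tool_rot: [0.201, 0.115, 0.972, -0.024]
contact_force: [-0.4, -0.6, -0.0]
gripper_width: 1.001
```

>>> drive_tool(series=[1, -4.6, 0, 2, 0, 0, 0, 1, -4.6, 0, 2, 0, 0, 0])

```text
t: 7.0
eef_pos: [0.4724, 0.0852, 0.0328]
tool_rot: [0.199, 0.113, 0.973, -0.023]
contact_force: [-10.9, 4.1, 7.8]
gripper_width: 1.0
```

```bash
python3 -c "
from h import *
target(-.2,-.004,.034,24,10)"
```

```text
t 7.0 p [0.4724 0.0852 0.0328] bay [-0.225  -0.0033] q [ 0.245  0.615 -0.84   2.365  1.635  0.683 -0.598] F [-10.9   4.1   7.8]
tool axes in bay frame (cols)
 [[-0.92  -0.004  0.392]
 [-0.003  1.     0.002]
 [-0.392  0.001 -0.92 ]]
shift [-23.5  -0.8   8.7] per row [-2.3 -0.1  0.9] rot [ 0.002 -0.016  0.003] per row [ 0.    -0.002  0.   ]
```

>>> drive_tool(series=[1, -5.9, 0, 1.4, 0, 0, 0, 1, -5.5, 0, 2.3, 0, 0, 0, 1, -5.5, 0, 2.3, 0, 0, 0, 1, -5.5, 0, 2.3, 0, 0, 0])

```text
t: 7.5
eef_pos: [0.4981, 0.0777, 0.0343]
tool_rot: [0.201, 0.115, 0.973, -0.024]
contact_force: [-3.8, 0.9, -3.2]
gripper_width: 1.002
```

```bash
python3 -c "
from h import *
target(-.15,-.004,.034,24,10)
d=cam('side');cv2.imwrite('pics/side3.png',cv2.resize(d['pixels'][120:250,220:360],None,fx=5,fy=5,interpolation=cv2.INTER_CUBIC)[:600])"
```

```text
t 7.5 p [0.4981 0.0777 0.0343] bay [-0.1983 -0.0046] q [ 0.261  0.624 -0.817  2.318  1.612  0.669 -0.527] F [-3.8  0.9 -3.2]
tool axes in bay frame (cols)
 [[-0.918  0.001  0.396]
 [ 0.     1.    -0.002]
 [-0.396 -0.001 -0.918]]
shift [-44.2   0.7  19.4] per row [-4.4  0.1  1.9] rot [-0.002 -0.012 -0.   ] per row [-0.    -0.001 -0.   ]
```

View pics/side3.png

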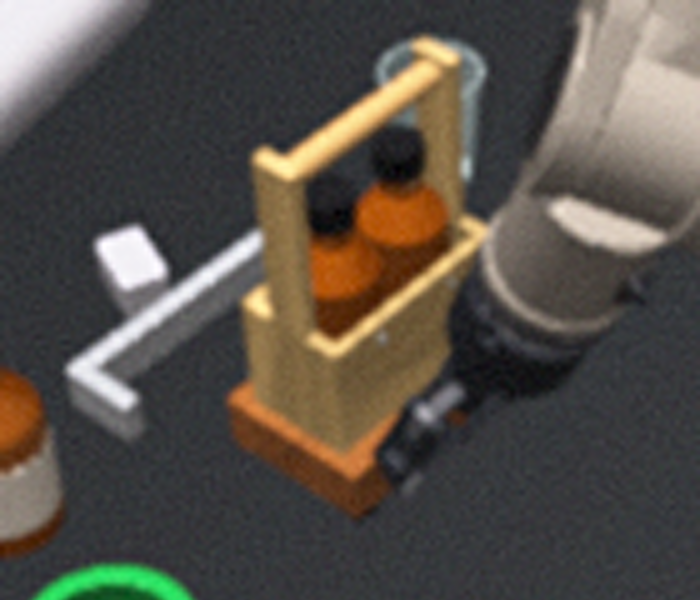

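The carrier slides upright and square, with its left back corner at crop (230,398). I'll keep pushing.

>>> drive_tool(series=[1, -5.5, 0, 2.4, 0, 0, 0, 1, -5.5, 0, 2.4, 0, 0, 0, 1, -5.5, 0, 2.4, 0, 0, 0, 1, -5.5, 0, 2.4, 0, 0, 0, 1, -5.5, 0, 2.4, 0, 0, 0, 1, -5.5, 0, 2.4, 0, 0, 0, 1, -5.5, 0, 2.4, 0, 0, 0, 1, -5.5, 0, 2.4, 0, 0, 0])

```text
t: 8.55
eef_pos: [0.5451, 0.0667, 0.0345]
tool_rot: [0.201, 0.115, 0.973, -0.024]
contact_force: [-3.6, 1.1, -1.8]
gripper_width: 0.999
```

```bash
python3 -c "
from h import *
target(-.108,-.004,.034,24,7)
d=cam('scene');cv2.imwrite('pics/scene4.png',cv2.resize(d['pixels'][170:290,280:400],None,fx=5,fy=5,interpolation=cv2.INTER_CUBIC))"
```

```text
t 8.55 p [0.5451 0.0667 0.0345] bay [-0.15   -0.0043] q [ 0.284  0.651 -0.781  2.225  1.564  0.644 -0.393] F [-3.6  1.1 -1.8]
tool axes in bay frame (cols)
 [[-0.918  0.001  0.397]
 [ 0.     1.    -0.001]
 [-0.397 -0.001 -0.918]]
shift [-38.4   0.4  17.1] per row [-5.5  0.1  2.4] rot [-0.001 -0.011  0.   ] per row [-0.    -0.002  0.   ]
```

View pics/scene4.png

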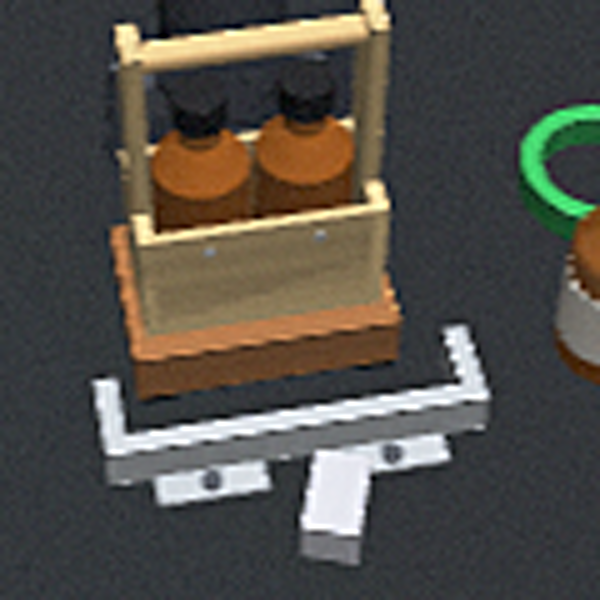

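The carrier is going between the side pieces: its back top edge runs from (135,357) to (400,310) and the stop's inner edge from (127,437) to (465,383). I'll work out the offsets.

```bash
python3 -c "
from h import *
s=load('scene')
f=lambda x,y,z:((ray(s,280+x/5-.4,170+y/5-.4,z)-ST*[1,1,0])@np.c_[BX,BY]).round(4)
print('base back top',f(135,358,.042),f(401,312,.042),'bottom',f(140,397,.005),f(398,360,.005))
print('stop inner',f(127,437,.03),f(465,383,.03),'side tips inner',f(118,380,.03),f(443,327,.03))"
```

```text
base back top [-0.0409 -0.0815] [-0.0447  0.0694] bottom [-0.0418 -0.0803] [-0.0398  0.0685]
stop inner [ 0.0018 -0.0928] [0.0011 0.0945] side tips inner [-0.0369 -0.0921] [-0.0391  0.0929]
```

>>> drive_tool(series=[1, -5.5, 0, 2.4, 0, 0, 0, 1, -5.5, 0, 2.4, 0, 0, 0, 1, -5.5, 0, 2.4, 0, 0, 0, 1, -5.5, 0, 2.4, 0, 0, 0, 1, -5.5, 0, 2.4, 0, 0, 0, 1, -3.7, 0, 1.6, 0, 0, 0, 1, -1.8, 0, 0.8, 0, 0, 0])

```text
t: 9.48
eef_pos: [0.58, 0.0583, 0.0344]
tool_rot: [0.201, 0.115, 0.972, -0.024]
contact_force: [-4.5, 0.6, -3.1]
gripper_width: 0.997
```

>>> drive_tool(series=[1, -1.8, 0, 0.8, 0, 0, 0, 1, -1.8, 0, 0.8, 0, 0, 0])

```text
t: 9.72
eef_pos: [0.5831, 0.0578, 0.0341]
tool_rot: [0.201, 0.115, 0.973, -0.024]
contact_force: [-8.9, 2.0, -1.9]
gripper_width: 1.004
```

>>> drive_tool(series=[1, -1.8, 0, 0.8, 0, 0, 0])

```text
t: 9.85
eef_pos: [0.5832, 0.0579, 0.0333]
tool_rot: [0.199, 0.115, 0.973, -0.024]
contact_force: [-13.9, 2.7, -1.2]
gripper_width: 1.001
```

>>> drive_tool(series=[1, -1.8, 0, 0.8, 0, 0, 0, 1, -1, 0, 0.4, 0, 0, 0, 1, 0, 0, 0, 0, 0, 0])

```text
t: 10.22
eef_pos: [0.5834, 0.0579, 0.0329]
tool_rot: [0.198, 0.114, 0.973, -0.024]
contact_force: [-22.5, 4.2, 9.0]
gripper_width: 0.996
```

```bash
python3 -c "
from h import *
print(bot.get_obs()['torque']);tool()
d=cam('scene');cv2.imwrite('pics/scene5.png',cv2.resize(d['pixels'][170:290,280:400],None,fx=5,fy=5,interpolation=cv2.INTER_CUBIC))"
```

```text
[ 0.42590539  3.80187555 -0.77791303]
t 10.225 p [0.5834 0.0579 0.0329] bay [-0.1107 -0.004 ] q [ 0.3    0.683 -0.758  2.142  1.506  0.632 -0.269] F [-22.5   4.2   9. ]
tool axes in bay frame (cols)
 [[-0.921 -0.001  0.39 ]
 [-0.002  1.    -0.001]
 [-0.39  -0.002 -0.921]]
```

View pics/scene5.png

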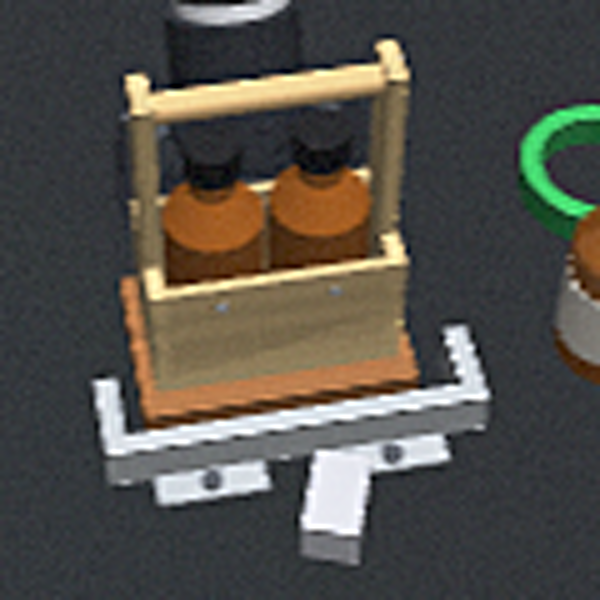

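```bash
python3 -c "
from h import *
s=load('scene')
g=cv2.cvtColor(s['pixels'],cv2.COLOR_BGR2HSV); p=s['pixels'].astype(int)
# per-column: top edge of base (orange brightest->dark back face) and stop rim inner edge (grey bright start)
rb=p[:,:,2]-p[:,:,0]; out=[]
import numpy as np
for u in range(310,362,3):
    v0=int(round(255.8-(u-304)*.16)) # approx rim row inner
    col=p[v0-10:v0+4,u]; L=col.sum(1)
    d=np.diff(L); k=np.argmin(d[:9]);kk=k+1+np.argmax(d[k+1:])
    def sub(i): 
        a=abs(d[max(i-1,0):i+2]).astype(float); return (a*np.arange(max(i-1,0),max(i-1,0)+len(a))).sum()/a.sum()
    vb=v0-10+sub(k)+.5; vs=v0-10+sub(kk)+.5
    b=(ray(s,u,vb,.042)-ST)@np.c_[BX,BY]; i=(ray(s,u,vs,.03)-ST)@np.c_[BX,BY]
    out.append([b[1],b[0],i[1],i[0]])
o=np.array(out)*1000;print(o.round(1))
print(np.polyfit(o[:,0],o[:,1],1),np.polyfit(o[:,2],o[:,3],1))
"
```

```text
[[-78.5   0.8 -78.9  -0.4]
 [-70.3  -0.2 -70.9   0.7]
 [-62.4   1.4 -62.5  -0.6]
 [-53.9  -0.6 -54.4   0.5]
 [-46.2   1.6 -46.1  -0.3]
 [-37.7  -0.4 -38.    0.7]
 [-29.7   0.8 -29.6  -0.3]
 [-21.2  -0.9 -21.5   0.5]
 [-13.3   0.7 -13.2   0.7]
 [ -4.9  -0.3  -4.9   0.4]
 [  3.3   0.2   3.4   0.4]
 [ 11.5   0.1  11.8   0.2]
 [ 19.7   0.5  20.    1.1]
 [ 27.7   2.   28.6  -0.1]
 [ 36.3   0.3  36.6   1.2]
 [ 44.3   1.7  45.2   0.3]
 [ 53.    0.1  53.4   1.3]
 [ 61.1   1.3  62.    0.3]]
[0.0044511  0.54351617] [0.00583996 0.42170832]
```

The base's back and the stop's inner face agree within about 0.2 mm and 0.002 rad across the width, so it is flush. I'll withdraw straight back.

>>> drive_tool(series=[1, 1.8, 0, -0.8, 0, 0, 0, 1, 3.7, 0, -1.6, 0, 0, 0, 1, 5.5, 0, -2.4, 0, 0, 0, 1, 9.2, 0, -3.9, 0, 0, 0, 1, 12, 0, -5.1, 0, 0, 0, 1, 12, 0, -5.1, 0, 0, 0, 1, 12, 0, -5.1, 0, 0, 0, 1, 12, 0, -5.1, 0, 0, 0, 1, 0, 0, -20, 0, 0, 0, 1, 0, 0, -20, 0, 0, 0, 1, 0, 0, 0, 0, 0, 0, 1, 0, 0, 0, 0, 0, 0])

```text
t: 11.78
eef_pos: [0.5009, 0.0771, 0.0704]
tool_rot: [0.201, 0.115, 0.972, -0.025]
contact_force: [-0.2, -0.3, -0.1]
gripper_width: 1.004
```

```bash
python3 -c "
from h import *
tool()
a=cam('scene')['pixels'];b=cam('side')['pixels']
im=np.hstack([cv2.resize(a[130:310,180:480],(400,240)),cv2.resize(b[100:290,160:400],(400,317))[:240]]) 
s=load('scene');im2=cv2.resize(s['pixels'][170:290,280:400],None,fx=2.9,fy=2.9,interpolation=cv2.INTER_CUBIC)
im3=np.zeros((350,800,3),np.uint8);im3[:im2.shape[0],:im2.shape[1]]=im2
cv2.imwrite('pics/fin.png',np.vstack([im,im3]))"
```

```text
t 11.775 p [0.5009 0.0771 0.0704] bay [-0.1954 -0.0045] q [ 0.29   0.535 -0.842  2.303  1.458  0.636 -0.383] F [-0.2 -0.3 -0.1]
tool axes in bay frame (cols)
 [[-0.918  0.001  0.397]
 [ 0.     1.    -0.002]
 [-0.397 -0.002 -0.918]]
```

View pics/fin.png

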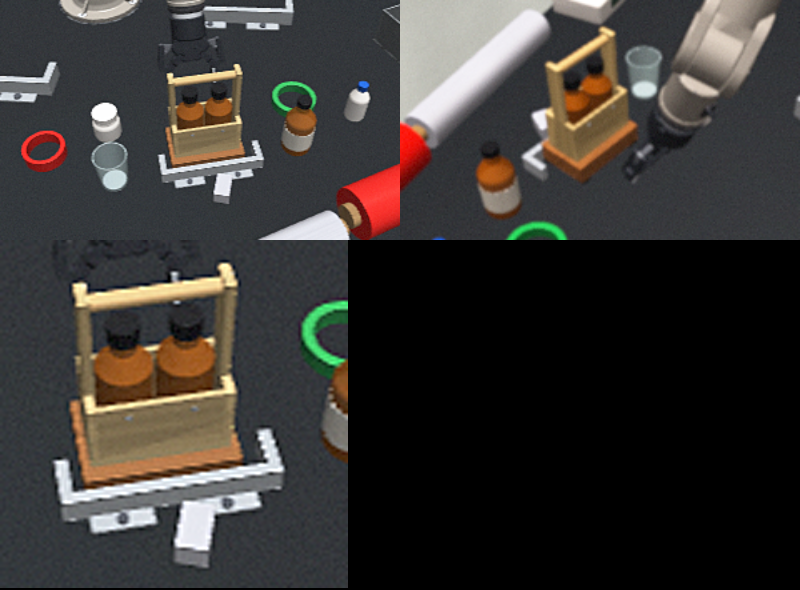

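The carrier stands upright in the bay, the fingers are clear, and the other things are in place. I'll recheck the fit after the release, and hand in if it still holds.

```bash
python3 -c "
from h import *
s=load('scene');p=s['pixels'].astype(int);out=[]
for u in range(310,362,2):
    v0=int(round(255.8-(u-304)*.16)); d=np.diff(p[v0-10:v0+4,u].sum(1))
    k=np.argmin(d[:9]);kk=k+1+np.argmax(d[k+1:])
    def sub(i):
        j=np.arange(max(i-1,0),min(i+2,len(d)));a=abs(d[j]);return (a*j).sum()/a.sum()
    b=(ray(s,u,v0-9.5+sub(k),.042)-ST)@np.c_[BX,BY];i=(ray(s,u,v0-9.5+sub(kk),.03)-ST)@np.c_[BX,BY]
    out.append([b[1],b[0],i[1],i[0]])
o=np.array(out)*1000;B=np.polyfit(o[:,0],o[:,1],1);I=np.polyfit(o[:,2],o[:,3],1);print(B,I)
if abs(B[1]-I[1])<1.5 and abs(B[0]-I[0])<.015: print('handing in',bot.hand_in())
"
```

```text
[0.00527298 0.36318005] [0.00711513 0.49545558]
the job is handed in; nothing more can be done
handing in None
```

The carrier is home in the smallest bay, and I handed the job in at about 12 s of the 45 s allowed. I pushed it low on its base with both open fingertips, with the tool tilted back about 24° so the gripper body kept clear of the box. I then drew the fingers about 85 mm back and up.

**Last checks, after release:**
- **Flush and square:** the back edge and the stop's face agree to about 0.1 mm and 0.002 rad. The cameras are only good to about 2 mm.
- **Sideways position:** about 6 mm to the -y side of the bay's middle, measured partway through the push. That leaves about 12 mm to the nearer side piece.
- **Forces:** the readings at the end of each move peaked at about 25 N while pressing it against the stop, and were about 0 after release.
- **Other things on the bench:** they looked unmoved in the final pictures, but I did not measure them.

**What went wrong or disagreed:**
- **First descent:** a 30° tilt ran into joint 4's range, so the tool drifted off course in free space. I backed off and used less tilt. The carrier looked unmoved in the picture, but the wrist read about 10 N at that point and I did not find out why.
- **Uneven push at the stop:** the wrist moment there suggested the -y finger pressed harder, though the pictures showed the carrier square.

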